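Seat a board carrier in the locating jig

ROBOT

A 6-joint arm with a two-finger parallel gripper is mounted at the origin on the work surface. World frame = base frame: x ahead of the robot, y to its left, z up, the work surface at z = 0. Lengths are in mm, angles in rad, forces in N, time in s.
With the tool pointing down it reaches from about 275 to 850 mm from the base axis. Payload 19 kg.
Tool frame: the origin (TCP) lies at the very end of the fingers, on their centre line; the grasp point (between the pads) lies 19 mm behind it; z points along the fingers, y is the line along which they close (so a half turn about z gives the same grasp; the last joint's range is limited). The gripper opens to 85 mm and grips with 20 to 120 N. Pads are 22 mm wide; open, the fingers measure 114 mm over their backs; the gripper's body (76 mm by 85 mm) begins 54 mm behind the grasp point. The pads swing forward as they close: fully open they stand 13 mm farther back than shut.
Start: joints at [1.116, 0.15, 1.437, -0, 1.554, -0.134], TCP at [181.316, 545.632, 231.267] pointing down, gripper open.
Joint ranges: [-2.8, 2.8], [-0.68, 2.1], [0.12, 2.68], [-1.39, 4.53], [0.16, 2.79], [-2.81, 2.81]. Speed limits (rad/s): [1.89, 1.89, 2.22, 3.01, 3.01, 3.01].

INTERFACE

Orientations are given as a rotation vector (axis times angle).
In Python, from cell import status, grab_frame, camera_params, job_done, nets gives the robot as it stands.
- The arm moves only by the shell command python3 -m pendant 'ROWS' [OPENING]. ROWS is JSON, a list of rows, each an object with "slide": the shift along the tool's x, y, z in cm, a list of three; "angular": the turn, a rotation vector about the tool's x, y, z in rad, a list of three. A call has 1 to 5 rows; each row is the pose to reach, as a shift and turn from the pose commanded when the call began, along the tool's axes at that moment; what a row does not reach only later rows make up. A row lasts 1/8 s, in which the tool goes at most 62.5 mm and 10.7 degrees, less where a joint would pass 70% of its speed; a pose out of reach is approached as far as the arm can. A call with a gripper value outside its range is refused whole. OPENING is the closure in counts, from 0 (fully open) to 255 (shut), set as the call begins (- or left out, the last holds). The fingers move at their own pace and stop on an object; the grip force is fixed at half the most. Time passes only in rows, so rows that repeat a pose let the fingers close. It gives the time, the measured TCP pose, the force, the opening and the grip force at its end, in the units of the state.
- status.read_state(): the state, without advancing time (a new reading comes with each control period).
- grab_frame(name): name is "scene" or "top"; returns the picture (384x512x3 uint8, red, green, blue); there is no depth.
- camera_params(name): a dict with "K" (3x3 intrinsics, pixels), "eye" and "orientation" of the camera in the world. Camera axes: x right, y down, z forward; pixel columns grow to the right and rows downward; lengths in mm; the calibration is good to about 2 mm. A picture is of the moment at which its call begins. camera_params takes no time and is no camera call.
- job_done(): hands the job in; it is judged then, once.
Trained networks look in the newest picture that a camera, given by its name, has taken for a name from the list of things; names that differ only in an ending like _2 or _b are one class to them, and where a whole thing is asked for, a point or a joint stands for the part that bears it (a point fixed in the world has none). Each returns a list of dicts, best first, with "score" (0 to 1); they miss things now and then, are a little off and sometimes report something else, mostly with a low value. They report only what shows in the picture. A call takes as long as a camera call. They do not tell look-alikes from the thing itself.
- nets.boxes_of(target, camera): "uv" ([column, row] in pixels, amid what is visible of it).
- nets.tip_of(target, camera): "uv" ([column, row] in pixels: a listed point, or the origin of a listed thing).
The state is a dict: "clock": time; "joints": joint angles; "qd": joint speeds; "joint_torque": joint torques, N m; "tcp_pos": TCP position; "tool_rot": TCP orientation; "wrist_force": force on the tool from outside, world axes, zero at the start; "ft_torque": the same for the moment, N m; "grip_width": finger opening in mm; "finger_force": force on a finger pad.
Only numpy, scipy, OpenCV 4.12 (cv2) and the standard library are available. Lean on these libraries where they do the work, as an engineer would, in place of code of your own. Each camera call takes 0.05 s, during which the arm holds its last target. There are 200 camera calls.

TASK

On the blue mat, push the dark circuit-board carrier along the mat into the corner of the aluminium jig, so that its long side lies flush against the long rail and its end is up against the fixed end stop; and slide the dark jaw along the rail until it touches the carrier's other end and keeps it there. Only push with the fingertips: do not pinch or lift anything, and leave the jar, the tweezers and the finned heat sink lying around it where they are.

Things in the scene. Friction and masses are not known exactly. Their poses are not given: they have to be found in the camera images.
- carrier: Loose dark plate, 80 mm along its x, 120 mm along its y, 18 mm tall, 0.35 to 0.7 kg, lying flat on the blue mat (3 mm thick, mat top 3 mm above the table), carrying a fixed green circuit board. Near each 120 mm end a steel clamp bar and a brass thumb nut (14 mm wide) stand on it, up to 36 mm above its underside. Origin: centre of its underside. Starts 50 to 100 mm short of the rail, up to 0.3 rad askew.
- carrier_corner (a point): Bottom corner of the carrier at its own +x, +y (40 and 60 mm from its origin); this corner goes into the jig's inner corner.
- jig: Fixed L-shaped aluminium jig, 28 mm tall, on the mat. Origin: the inner corner, at mat level, where the rail's face meets the end stop's face. The rail's face is the plane x = 0 of the jig's frame and runs from the end stop to y = -340 mm (rail 25 mm thick, on the +x side). The end stop's face is the plane y = 0; it reaches out to x = -70 mm, is 20 mm thick, on the +y side. A carrier that is home has its origin at jig x = -40, y = -60 mm and the same yaw as the jig.
- jaw (a joint): Sliding jaw on the rail, in m: 0 is farthest from the end stop; grows as it is pushed along the jig's +y towards the end stop. Slides with about 3 N of friction and stays where it is left. About 0.140 when it touches a carrier that is home; starts between 0 and 0.02.
- jaw_face (a point): Centre of the jaw's face that meets the carrier, 15 mm above the mat, at jig x = -35 mm. The jaw is a dark steel block from jig x = -65 to -2 mm, 30 mm thick: its outer face, to push on, lies 30 mm behind this point in the jig's -y; its top is 35 mm above the mat, with a thumb screw (up to 49 mm) over the rail. Axes are parallel to the jig's.
- flux_jar: Bystander: round jar 36 mm wide, 42 mm tall, on the mat just beyond the end stop. Origin: centre of underside.
- tweezers: Bystander: steel tweezers 130 mm long (along x), 8 mm tall, flat on the mat. Origin: middle, underside.
- heat_sink: Bystander: finned aluminium block 30 x 36 x 20 mm on the mat. Origin: centre of underside.
Mind the look-alikes: they are no part of the job. Of the things that look like the carrier, the largest one is meant.

How it is judged (in metres and radians):
At the end, for the whole second after the job is handed in: The carrier lies flat on the mat, its corner within 4 mm of the jig's inner corner and square to the rail within 0.025 rad; the jaw's face is within 3 mm of the carrier's end; the carrier is at rest (horizontal distance between carrier_corner and jig below 0.004 m and angle between the x axis of carrier and the x axis of jig, either way round below 0.025 rad and height (world z) of carrier below 0.006 m and angle between carrier's own z axis and vertical below 0.05 rad and y of jaw_face in the frame of carrier above -0.063 m and linear speed of carrier below 0.01 m/s); the robot touches nothing.
It fails at once if the carrier is lifted or tipped (10 mm off the mat or 0.15 rad) (height (world z) of carrier above 0.013 m or angle between carrier's own z axis and vertical above 0.15 rad).
It fails at once if the jar, the tweezers or the heat sink is moved by more than 15 mm (distance of any of flux_jar, tweezers, heat_sink from where it was at the start of the episode above 0.015 m).
It also fails if it takes over 72 s, if anything falls off the work surface, if the arm or the gripper's body presses on something with over 40 N, if the wrist force passes 120 N, or if a joint passes its speed limit or range.

## Working session

There is one attempt and no reset: what is moved stays moved. The work goes in short steps, Python scripts to look and compute and a shell command to move; the robot and the scene stay as the last step left them, time stands still between calls to the robot, and variables do not carry over. Pictures are saved under pics/ and viewed, at most 10 in all, crops included, and the job is handed in when it is done.

```bash
mkdir -p pics; ls
python3 - <<'E'
from cell import status, grab_frame, camera_params, nets
import cv2
for n in ("top","scene"):
    cv2.imwrite(f"pics/{n}0.png", cv2.resize(grab_frame(n)[:,:,::-1],None,fx=1.5,fy=1.5))
    print(n,camera_params(n))
    for t in ("carrier","carrier_corner","jig","jaw_face","flux_jar","tweezers","heat_sink"):
        print(t,[(r["uv"],r["score"]) for r in nets.tip_of(t,n)][:4])
print(status.read_state())
E
```

```text
pics
top {'K': array([[353.89189033,   0.        , 254.33878117],
       [  0.        , 353.89189033, 194.54675064],
       [  0.        ,   0.        ,   1.        ]]), 'eye': array([460.09808428,  34.41057362, 800.73866293]), 'orientation': array([-2.10637088,  2.17209104, -0.1425427 ])}
carrier [([311.5, 258.6], 0.76), ([262.8, 199.5], 0.67)]
carrier_corner [([400.6, 211.0], 0.85), ([239.6, 182.3], 0.73)]
jig [([215.6, 151.6], 0.85)]
jaw_face [([328.8, 157.1], 0.66)]
flux_jar [([237.3, 181.8], 0.19)]
tweezers [([179.8, 244.6], 0.54)]
heat_sink [([334.2, 212.5], 0.7)]
scene {'K': array([[378.42485671,   0.        , 256.45075158],
       [  0.        , 378.42485671, 186.84200824],
       [  0.        ,   0.        ,   1.        ]]), 'eye': array([ 893.82743406, -469.0804491 ,  491.90671767]), 'orientation': array([-2.13358675, -0.64646314,  0.32768869])}
carrier [([169.2, 297.1], 0.69), ([180.6, 212.2], 0.63), ([257.8, 205.6], 0.62)]
carrier_corner [([126.2, 303.1], 0.91), ([293.5, 202.6], 0.9), ([201.8, 213.7], 0.58)]
jig [([331.2, 197.0], 0.87)]
jaw_face [([252.0, 269.2], 0.87), ([335.6, 174.5], 0.72)]
flux_jar [([335.8, 170.1], 0.9)]
tweezers [([267.3, 151.9], 0.61)]
heat_sink [([198.6, 242.9], 0.91)]
{'clock': 0.8, 'joints': array([ 1.11597162e+00,  1.50463927e-01,  1.43738484e+00,  2.24047672e-05,
        1.55383370e+00, -1.33992036e-01]), 'qd': array([ 0.00088989, -0.00064914, -0.00116249,  0.00092077,  0.00164035,
        0.00027672]), 'joint_torque': array([-1.39888725e-04, -7.12747264e+01, -5.71020269e+01, -3.60588383e-04,
        1.55316622e-03, -2.00236883e-05]), 'tcp_pos': array([181.32151521, 545.62393453, 231.29467358]), 'tool_rot': array([-5.01797121e-01, -3.10121034e+00,  1.24794789e-04]), 'wrist_force': array([ 0.09406385, -0.42889574,  0.59333034]), 'ft_torque': array([-0.01531241, -0.03282265,  0.01509299]), 'finger_force': 0.0, 'grip_width': 85.73587192186797}
```

View pics/top0.png

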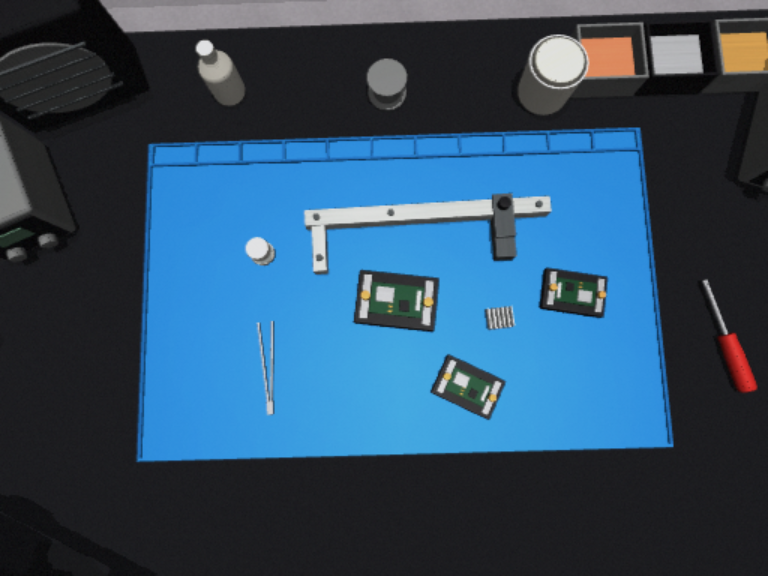

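View pics/scene0.png

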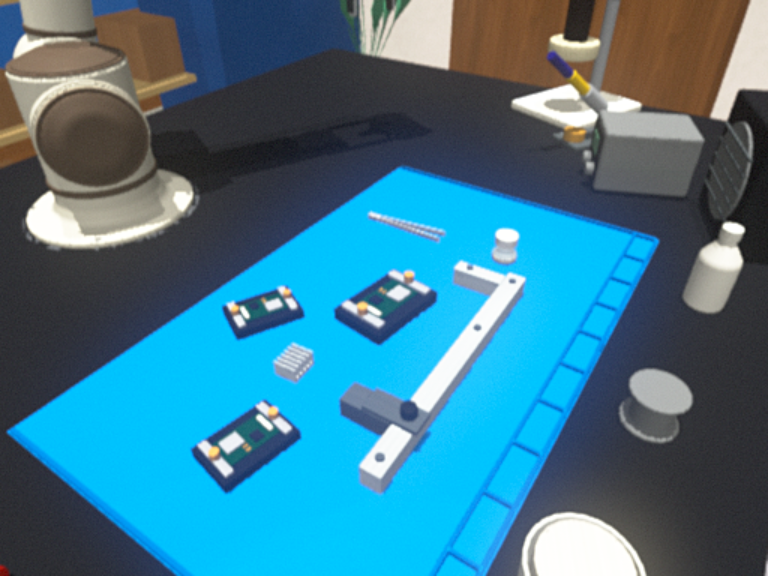

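```bash
cat > h.py <<'E'
import numpy as np, cv2
from scipy.spatial.transform import Rotation as R
from scipy.optimize import minimize
from cell import grab_frame, camera_params, nets, status
C={n:camera_params(n) for n in("top","scene")}
def proj(n,P):
    c=C[n]; p=(np.asarray(P,float)-c["eye"])@R.from_rotvec(c["orientation"]).as_matrix()
    p=p@c["K"].T; return p[:,:2]/p[:,2:]
def unproj(n,uv,z):
    c=C[n]; d=R.from_rotvec(c["orientation"]).as_matrix()@np.linalg.solve(c["K"],[*uv,1])
    return c["eye"]+d*(z-c["eye"][2])/d[2]
def box(x0,x1,y0,y1,z0,z1): return np.array([(x,y,z) for x in(x0,x1) for y in(y0,y1) for z in(z0,z1)],float)
def world(P,q):  # q=x,y,yaw; z on mat
    c,s=np.cos(q[2]),np.sin(q[2]); return np.c_[q[0]+c*P[:,0]-s*P[:,1], q[1]+s*P[:,0]+c*P[:,1], P[:,2]+3]
CAR=lambda q:[box(-40,40,-60,60,0,18)]
JIG=lambda q:[box(0,25,-340,20,0,28),box(-70,0,0,20,0,28)]+[box(-65,-2,-310+1000*q[3],-280+1000*q[3],0,35)-0]
def mask(img):  # not mat-blue
    h=cv2.cvtColor(img,cv2.COLOR_RGB2HSV); return (~((h[...,0]>92)&(h[...,0]<118)&(h[...,1]>140)&(h[...,2]>90))).astype(np.uint8)
def fit(model,q0,imgs,step):
    S=4; M={n:cv2.resize(mask(i),None,fx=S,fy=S,interpolation=cv2.INTER_LINEAR) for n,i in imgs.items()}
    roi={}
    def cost(d):
        q=np.array(q0)+np.array(d)*step; t=0
        for n in imgs:
            m=np.zeros_like(M[n])
            for b in model(q):
                h=cv2.convexHull(((proj(n,world(b,q))+.5)*S*16).astype(np.int32).reshape(-1,1,2)); cv2.fillConvexPoly(m,h,1,shift=4)
            if n not in roi: roi[n]=cv2.dilate(m,np.ones((9,9),np.uint8),iterations=4)
            t+=((m!=M[n])&(roi[n]>0)).sum()/m.sum()
        return t
    r=minimize(cost,np.zeros(len(q0)),method="Nelder-Mead",options=dict(initial_simplex=np.vstack([np.zeros(len(q0)),np.eye(len(q0))*1.0]),xatol=.01,fatol=1e-4,maxiter=400))
    return np.array(q0)+r.x*step, r.fun
E
python3 - <<'E'
from h import *
I={n:grab_frame(n) for n in C}
for n in I: cv2.imwrite(f"/tmp/{n}.png",I[n])
j=unproj("top",(215.6,151.6),3); c=unproj("top",(264.7,200),12)
print("nets",j,c,unproj("scene",(331.2,197),3),unproj("scene",(257.8,205.6),3),"sink",unproj("top",(334.2,212.5),3),unproj("scene",(198.6,242.9),3),"jar",unproj("scene",(335.8,170.1),3),"tw",unproj("top",(179.8,244.6),3))
for ns in (("top",),("scene",),("top","scene")):
    im={n:I[n] for n in ns}
    for k,(m,q,s) in dict(car=(CAR,[c[0],c[1],-.03],[6,6,.08]),jig=(JIG,[j[0],j[1],.0,.01],[5,5,.05,.01])).items():
        print(ns,k,*fit(m,q,im,s))
E
```

```text
nets [681.36034962 130.14960961   3.        ] [563.20855861  20.13650813  12.        ] [677.04813358 134.47555451   3.        ] [564.97188329  25.97817633   3.        ] sink [ 531.03905224 -135.58697578    3.        ] [ 534.55068891 -121.54477384    3.        ] jar [643.37005756 232.46444017   3.        ] tw [469.72696972 213.35103437   3.        ]
('top',) car [ 5.62954899e+02  2.22873388e+01 -1.39148036e-01] 0.045650599754431254
('top',) jig [6.79217746e+02 1.27083245e+02 2.72991867e-02 2.90009672e-02] 0.07090355329949238
('scene',) car [ 5.53694555e+02  4.62978314e+01 -1.70213343e-01] 0.46114662405113865
('scene',) jig [6.80002498e+02 1.29481159e+02 2.85289612e-02 2.97529126e-02] 0.056207000451966055
('top', 'scene') car [ 5.63309976e+02  2.37923131e+01 -1.40250121e-01] 0.6093385384734664
('top', 'scene') jig [6.79417129e+02 1.28277873e+02 2.91492487e-02 2.93548187e-02] 0.15251006077772478
```

```bash
cat > go.py <<'E'
import sys
from h import *
J=np.array([679.4,128.3,.0285])
# usage: go.py xj yj zworld yaw_j(tool y relative to jig y) -> slide(cm), angular
def go(xj,yj,z,a=0):
    s=status.read_state(); r=R.from_rotvec(s["tool_rot"]); M=r.as_matrix()
    t=world(np.array([[xj,yj,0.]]),J)[0]; t[2]=z
    th=J[2]+a; y=np.array([-np.sin(th),np.cos(th),0]); zz=np.array([0,0,-1.]); T=np.c_[np.cross(y,zz),y,zz]
    p=s["tcp_pos"]-[J[0],J[1],0]; c,q=np.cos(J[2]),np.sin(J[2])
    print("now jig",np.round([c*p[0]+q*p[1],-q*p[0]+c*p[1],p[2]],1),"t",s["clock"],"F",np.round(s["wrist_force"],1),"w",round(s["grip_width"],1))
    print("slide",np.round(M.T@(t-s["tcp_pos"])/10,2),"ang",np.round((r.inv()*R.from_matrix(T)).as_rotvec(),3))
go(*map(float,sys.argv[1:]))
E
python3 go.py -196 -102 100
```

```text
now jig [-486.   431.4  231.3] t 0.9 F [0.5 0.2 0.4] w 85.8
slide [-45.5  -40.19  13.13] ang [-0.    -0.    -0.349]
```

```bash
R='{"slide":[-45.5,-40.2,8],"angular":[0,0,-0.349]}'; python3 -m pendant '[{"slide":[-45.5,-40.2,8],"angular":[0,0,-0.349]},{"slide":[-45.5,-40.2,8],"angular":[0,0,-0.349]},{"slide":[-45.5,-40.2,8],"angular":[0,0,-0.349]},{"slide":[-45.5,-40.2,8],"angular":[0,0,-0.349]},{"slide":[-45.5,-40.2,8],"angular":[0,0,-0.349]}]' 75; python3 go.py -196 -102 100
```

```text
clock: 1.52
tcp_pos: [333.5, 283.7, 191.7]
tool_rot: [-0.045, 3.141, 0.0]
wrist_force: [0.7, 0.2, -0.6]
grip_width: 60.3
finger_force: 0.0
now jig [-341.4  165.2  191.7] t 1.525 F [ 0.7  0.2 -0.6] w 60.3
slide [-14.53 -26.73   9.17] ang [0.    0.001 0.   ]
```

```bash
python3 -m pendant '[{"slide":[-14.5,-26.7,9],"angular":[0,0,0]},{"slide":[-14.5,-26.7,9],"angular":[0,0,0]},{"slide":[-14.5,-26.7,9],"angular":[0,0,0]},{"slide":[-14.5,-26.7,9],"angular":[0,0,0]},{"slide":[-14.5,-26.7,9],"angular":[0,0,0]}]'; python3 -m pendant '[{"slide":[0,0,0],"angular":[0,0,0]},{"slide":[0,0,0],"angular":[0,0,0]}]'; python3 go.py -196 -102 30
python3 - <<'E'
from h import *
a=cv2.cvtColor(grab_frame("scene"),4)[80:300,80:400]
cv2.imwrite("pics/s1.png",cv2.resize(a,None,fx=2.2,fy=2.2))
E
```

```text
clock: 2.15
tcp_pos: [484.0, 24.3, 102.7]
tool_rot: [-0.044, 3.14, -0.0]
wrist_force: [0.0, 0.9, 0.7]
grip_width: 60.5
finger_force: 0.0
clock: 2.4
tcp_pos: [483.1, 26.4, 103.0]
tool_rot: [0.043, -3.141, -0.0]
wrist_force: [0.1, 0.7, 0.2]
grip_width: 59.9
finger_force: 0.0
now jig [-199.2  -96.3  103. ] t 2.4 F [0.1 0.7 0.2] w 59.9
slide [-0.32 -0.57  7.3 ] ang [ 0.    -0.    -0.001]
```

View pics/s1.png

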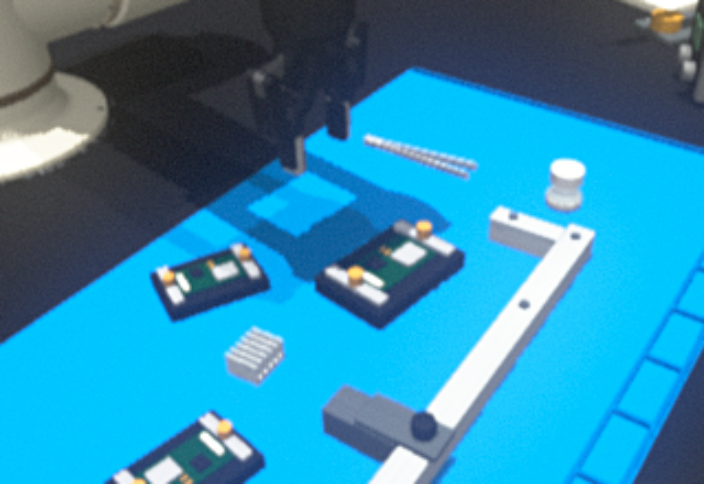

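The fingers hang behind the carrier, clear of the small look-alike and the heat sink. I'll descend.

```bash
python3 -m pendant '[{"slide":[-0.3,-0.6,4],"angular":[0,0,0]},{"slide":[-0.3,-0.6,7.5],"angular":[0,0,0]},{"slide":[-0.3,-0.6,8.5],"angular":[0,0,0]},{"slide":[-0.3,-0.6,9.5],"angular":[0,0,0]},{"slide":[-0.3,-0.6,9.5],"angular":[0,0,0]}]';  python3 go.py -91 -102 8
python3 - <<'E'
from h import *
a=cv2.cvtColor(grab_frame("scene"),4)[80:300,80:400]
cv2.imwrite("pics/s2.png",cv2.resize(a,None,fx=2.2,fy=2.2))
E
```

```text
clock: 3.08
tcp_pos: [486.6, 20.7, 8.5]
tool_rot: [-0.045, 3.141, -0.0]
wrist_force: [0.6, 0.1, 0.1]
grip_width: 60.3
finger_force: 0.0
now jig [-195.8 -102.1    8.5] t 3.075 F [0.6 0.1 0.1] w 60.3
slide [-1.048e+01  1.000e-02  5.000e-02] ang [-0.  0.  0.]
```

View pics/s2.png

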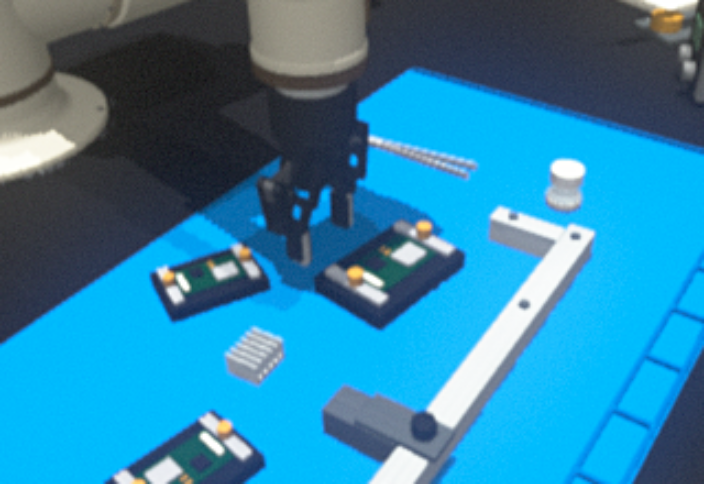

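The tips are down beside the carrier with nothing touching yet. Now I'll push towards the rail.

```bash
python3 -m pendant '[{"slide":[-1,0,0],"angular":[0,0,0]},{"slide":[-2,0,0],"angular":[0,0,0]},{"slide":[-2.8,0,0],"angular":[0,0,0]},{"slide":[-3.6,0,0],"angular":[0,0,0]},{"slide":[-4.4,0,0],"angular":[0,0,0]}]'; python3 -m pendant '[{"slide":[-0.8,0,0],"angular":[0,0,0]},{"slide":[-1.6,0,0],"angular":[0,0,0]},{"slide":[-2.4,0,0],"angular":[0,0,0]},{"slide":[-3.2,0,0],"angular":[0,0,0]},{"slide":[-4,0,0],"angular":[0,0,0]}]';  python3 go.py -91 -102 8
python3 - <<'E'
from h import *
a=cv2.cvtColor(grab_frame("scene"),4)[80:300,120:440]
cv2.imwrite("pics/s3.png",cv2.resize(a,None,fx=2.2,fy=2.2))
E
```

```text
clock: 3.75
tcp_pos: [530.8, 21.6, 7.9]
tool_rot: [0.044, -3.141, 0.0]
wrist_force: [-3.2, 0.2, 2.2]
grip_width: 60.2
finger_force: 2.0
clock: 4.38
tcp_pos: [570.9, 22.7, 7.9]
tool_rot: [0.044, -3.141, 0.0]
wrist_force: [-2.3, 0.3, -0.5]
grip_width: 60.1
finger_force: 1.3
now jig [-111.5 -102.4    7.9] t 4.375 F [-2.3  0.3 -0.5] w 60.1
slide [-2.05  0.04 -0.01] ang [-0. -0. -0.]
```

View pics/s3.png

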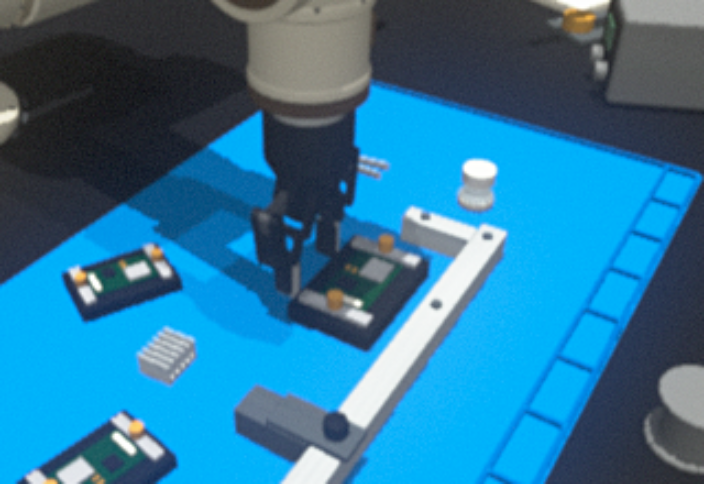

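The carrier has straightened against both fingers, is about 20 mm short of the rail and clears the end stop. Next I'll creep up to the rail.

```bash
python3 -m pendant '[{"slide":[-0.5,0,0],"angular":[0,0,0]},{"slide":[-1,0,0],"angular":[0,0,0]},{"slide":[-1.4,0,0],"angular":[0,0,0]},{"slide":[-1.7,0,0],"angular":[0,0,0]}]'; python3 -m pendant '[{"slide":[-0.2,0,0],"angular":[0,0,0]},{"slide":[-0.3,0,0],"angular":[0,0,0]}]'; python3 go.py -91 -102 8
```

```text
clock: 4.92
tcp_pos: [587.5, 23.2, 8.0]
tool_rot: [0.044, -3.141, 0.0]
wrist_force: [-3.5, -0.1, 3.3]
grip_width: 60.2
finger_force: 2.4
clock: 5.18
tcp_pos: [590.4, 23.3, 8.0]
tool_rot: [0.044, -3.141, 0.0]
wrist_force: [-4.9, 0.2, 3.2]
grip_width: 60.5
finger_force: 2.5
now jig [ -91.9 -102.4    8. ] t 5.175 F [-4.9  0.2  3.2] w 60.5
slide [-0.09  0.04  0.  ] ang [-0. -0. -0.]
```

```bash
python3 -m pendant '[{"slide":[-0.15,0,0],"angular":[0,0,0]},{"slide":[-0.2,0,0],"angular":[0,0,0]}]';python3 -m pendant '[{"slide":[-0.1,0,0],"angular":[0,0,0]},{"slide":[-0.15,0,0],"angular":[0,0,0]}]'; python3 go.py -91 -102 8
```

```text
clock: 5.42
tcp_pos: [591.8, 23.4, 8.0]
tool_rot: [0.044, -3.14, 0.0]
wrist_force: [-11.2, -0.2, 6.5]
grip_width: 60.5
finger_force: 6.0
clock: 5.68
tcp_pos: [591.9, 23.4, 7.8]
tool_rot: [0.044, -3.137, 0.0]
wrist_force: [-24.5, -1.4, 16.1]
grip_width: 60.1
finger_force: 12.5
now jig [ -90.4 -102.4    7.8] t 5.675 F [-24.5  -1.4  16.1] w 60.1
slide [ 0.06  0.04 -0.02] ang [ 0.    -0.005 -0.   ]
```

```bash
python3 -m pendant '[{"slide":[1,0,0],"angular":[0,0,0]},{"slide":[4,0,0],"angular":[0,0,0]},{"slide":[4,0,-5],"angular":[0,0,0]},{"slide":[4,0,-9],"angular":[0,0,0]},{"slide":[4,0,-9],"angular":[0,0,0]}]' 255; python3 go.py -35 -325 100 1.5708
python3 - <<'E'
from h import *
print(status.read_state()["joints"])
I={"top":grab_frame("top")}
cv2.imwrite("/tmp/t2.png",I["top"])
print(fit(CAR,[641,25,.0285],I,[4,4,.04]))
E
```

```text
clock: 6.3
tcp_pos: [555.6, 22.1, 101.4]
tool_rot: [-0.044, 3.135, -0.001]
wrist_force: [-0.2, -0.4, -0.7]
grip_width: -0.5
finger_force: 0.0
now jig [-126.8 -102.6  101.4] t 6.3 F [-0.2 -0.4 -0.7] w -0.5
slide [ -9.19 -22.24   0.21] ang [-0.006  0.004 -1.571]
[-9.87591981e-02  1.85829862e-01  1.66572688e+00 -4.01485258e-05
  1.28350200e+00 -1.69775588e+00]
(array([6.33301194e+02, 2.73172978e+01, 3.07438807e-02]), np.float64(0.41966918835748174))
```

```bash
python3 -m pendant '[{"slide":[-9.2,-22.2,0],"angular":[0,0,1.571]},{"slide":[-9.2,-22.2,0],"angular":[0,0,1.571]},{"slide":[-9.2,-22.2,0],"angular":[0,0,1.571]},{"slide":[-9.2,-22.2,0],"angular":[0,0,1.571]},{"slide":[-9.2,-22.2,0],"angular":[0,0,1.571]}]'; python3 go.py -35 -325 100 -1.5708
```

```text
clock: 6.98
tcp_pos: [652.3, -200.5, 95.6]
tool_rot: [-1.392, -2.815, 0.001]
wrist_force: [0.1, 0.6, 0.3]
grip_width: 0.1
finger_force: 0.0
now jig [ -36.5 -327.9   95.6] t 6.975 F [0.1 0.6 0.3] w 0.1
slide [ 0.15  0.29 -0.44] ang [-0.001 -0.001  0.624]
```

```bash
python3 -m pendant '[{"slide":[0,0.3,0],"angular":[0,0,0.624]},{"slide":[0,0.3,0],"angular":[0,0,0.624]},{"slide":[0,0.3,0],"angular":[0,0,0.624]},{"slide":[0,0.3,0],"angular":[0,0,0.624]},{"slide":[0,0.3,0],"angular":[0,0,0.624]}]'; python3 go.py -35 -325 18 -1.5708;  python3 - <<'E'
from h import *
I={n:grab_frame(n) for n in C}
np.savez("/tmp/i.npz",**I)
a=cv2.cvtColor(I["top"],4)[100:260,150:410]
cv2.imwrite("pics/t3.png",cv2.resize(a,None,fx=3,fy=3))
E
```

```text
clock: 7.6
tcp_pos: [654.2, -195.1, 96.6]
tool_rot: [-2.178, -2.262, 0.001]
wrist_force: [0.4, -0.4, 0.3]
grip_width: 0.0
finger_force: 0.0
now jig [ -34.4 -322.6   96.6] t 7.6 F [ 0.4 -0.4  0.3] w 0.0
slide [-0.25 -0.05  7.86] ang [-0.001 -0.001  0.009]
```

View pics/t3.png

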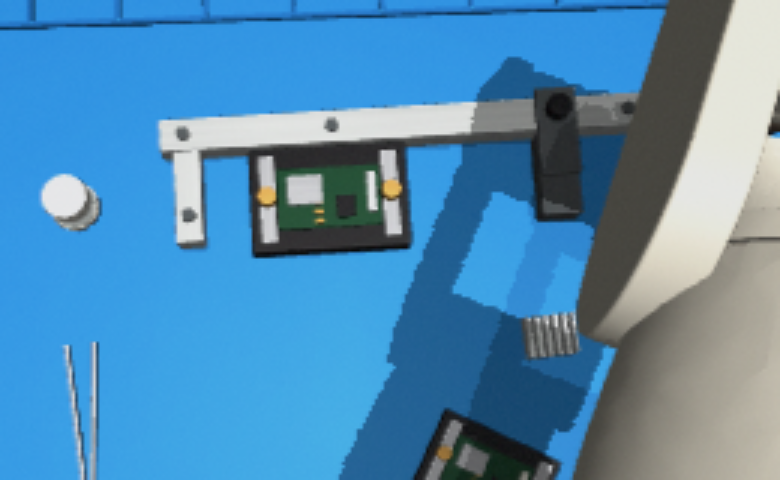

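The carrier lies flush on the rail, with its left end about 40 mm short of the stop. Now I'll lower behind the jaw.

```bash
python3 -m pendant '[{"slide":[-0.2,0,3],"angular":[0,0,0]},{"slide":[-0.2,0,6],"angular":[0,0,0]},{"slide":[-0.2,0,7.5],"angular":[0,0,0]},{"slide":[-0.2,0,7.9],"angular":[0,0,0]},{"slide":[-0.2,0,7.9],"angular":[0,0,0]}]'; python3 -m pendant '[{"slide":[0.7,0,0],"angular":[0,0,0]},{"slide":[1.4,0,0],"angular":[0,0,0]},{"slide":[2.1,0,0],"angular":[0,0,0]},{"slide":[2.8,0,0],"angular":[0,0,0]},{"slide":[3.5,0,0],"angular":[0,0,0]}]'; python3 go.py -35 -161 18 -1.5708
```

```text
clock: 8.32
tcp_pos: [654.9, -197.3, 19.7]
tool_rot: [2.178, 2.262, 0.0]
wrist_force: [-0.6, -0.8, 0.4]
grip_width: -0.3
finger_force: 0.0
clock: 8.95
tcp_pos: [653.3, -161.9, 19.1]
tool_rot: [2.179, 2.262, -0.001]
wrist_force: [0.5, -3.3, 1.0]
grip_width: -0.2
finger_force: 1.6
now jig [ -34.4 -289.4   19.1] t 8.95 F [ 0.5 -3.3  1. ] w -0.2
slide [12.84  0.06  0.1 ] ang [0.    0.001 0.009]
```

```bash
python3 -m pendant '[{"slide":[0.8,0,0],"angular":[0,0,0]},{"slide":[1.6,0,0],"angular":[0,0,0]},{"slide":[2.4,0,0],"angular":[0,0,0]},{"slide":[3.2,0,0],"angular":[0,0,0]},{"slide":[4,0,0],"angular":[0,0,0]}]'; python3 -m pendant '[{"slide":[0.8,0,0],"angular":[0,0,0]},{"slide":[1.6,0,0],"angular":[0,0,0]},{"slide":[2.4,0,0],"angular":[0,0,0]},{"slide":[3.2,0,0],"angular":[0,0,0]},{"slide":[4,0,0],"angular":[0,0,0]}]'; python3 -m pendant '[{"slide":[0.5,0,0],"angular":[0,0,0]},{"slide":[1,0,0],"angular":[0,0,0]},{"slide":[1.5,0,0],"angular":[0,0,0]},{"slide":[2,0,0],"angular":[0,0,0]},{"slide":[2.5,0,0],"angular":[0,0,0]}]'; python3 go.py -35 -161 18 -1.5708
```

```text
clock: 9.57
tcp_pos: [651.8, -121.7, 19.1]
tool_rot: [2.179, 2.263, -0.0]
wrist_force: [2.7, -3.2, 0.2]
grip_width: 0.4
finger_force: 1.6
clock: 10.2
tcp_pos: [650.2, -81.8, 19.0]
tool_rot: [2.179, 2.263, -0.0]
wrist_force: [2.1, -3.3, 0.6]
grip_width: 0.2
finger_force: 1.6
clock: 10.82
tcp_pos: [649.4, -57.5, 19.0]
tool_rot: [2.179, 2.262, -0.001]
wrist_force: [3.8, -6.4, 0.0]
grip_width: 0.0
finger_force: 3.2
now jig [ -35.3 -184.9   19. ] t 10.825 F [ 3.8 -6.4  0. ] w 0.0
slide [2.39 0.05 0.1 ] ang [0.    0.001 0.009]
```

```bash
python3 -m pendant '[{"slide":[0.5,0,0],"angular":[0,0,0]},{"slide":[1,0,0],"angular":[0,0,0]},{"slide":[1.4,0,0],"angular":[0,0,0]},{"slide":[1.7,0,0],"angular":[0,0,0]},{"slide":[1.9,0,0],"angular":[0,0,0]}]'; python3 -m pendant '[{"slide":[0.15,0,0],"angular":[0,0,0]},{"slide":[0.3,0,0],"angular":[0,0,0]}]'; python3 go.py -35 -161 18 -1.5708
python3 - <<'E'
from h import *
a=cv2.cvtColor(grab_frame("scene"),4)[100:300,150:410]
cv2.imwrite("pics/s4.png",cv2.resize(a,None,fx=2.8,fy=2.8))
E
```

```text
clock: 11.45
tcp_pos: [648.8, -38.5, 19.0]
tool_rot: [2.179, 2.262, -0.0]
wrist_force: [4.8, -6.9, 0.2]
grip_width: 0.1
finger_force: 3.1
clock: 11.7
tcp_pos: [648.7, -35.7, 19.0]
tool_rot: [2.179, 2.262, -0.0]
wrist_force: [4.9, -5.4, -0.4]
grip_width: -0.0
finger_force: 3.1
now jig [ -35.3 -163.    19. ] t 11.7 F [ 4.9 -5.4 -0.4] w -0.0
slide [0.2  0.03 0.1 ] ang [0.001 0.001 0.009]
```

View pics/s4.png

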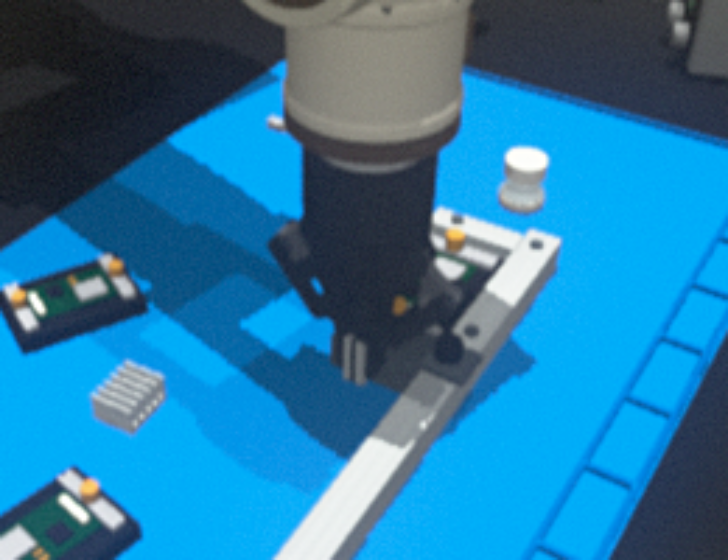

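The jaw is against the carrier, which is almost at the stop. I'll creep on until the force rises.

```bash
python3 -m pendant '[{"slide":[0.1,0,0],"angular":[0,0,0]},{"slide":[0.2,0,0],"angular":[0,0,0]}]';python3 -m pendant '[{"slide":[0.1,0,0],"angular":[0,0,0]},{"slide":[0.15,0,0],"angular":[0,0,0]}]'; python3 -m pendant '[{"slide":[0.1,0,0],"angular":[0,0,0]},{"slide":[0.15,0,0],"angular":[0,0,0]}]'; python3 go.py -35 -161 18 -1.5708
```

```text
clock: 12.0
tcp_pos: [648.7, -34.3, 19.0]
tool_rot: [2.179, 2.261, -0.001]
wrist_force: [4.9, -15.5, -0.6]
grip_width: 0.1
finger_force: 8.2
clock: 12.25
tcp_pos: [648.7, -34.2, 19.1]
tool_rot: [2.178, 2.26, -0.003]
wrist_force: [4.6, -25.2, -1.3]
grip_width: 0.1
finger_force: 12.6
clock: 12.5
tcp_pos: [648.7, -34.1, 19.1]
tool_rot: [2.177, 2.258, -0.006]
wrist_force: [4.8, -36.2, -1.9]
grip_width: 0.2
finger_force: 18.1
now jig [ -35.3 -161.5   19.1] t 12.5 F [  4.8 -36.2  -1.9] w 0.2
slide [0.05 0.03 0.11] ang [0.001 0.006 0.008]
```

The force rises with no further travel, so it is against the stop. I'll back off, lift and swing clear to look.

```bash
python3 -m pendant '[{"slide":[-1,0,0],"angular":[0,0,0]},{"slide":[-4,0,0],"angular":[0,0,0]},{"slide":[-4,0,-5],"angular":[0,0,0]},{"slide":[-4,0,-10],"angular":[0,0,0]},{"slide":[-8,0,-15],"angular":[0,0,0]}]'; python3 -m pendant '[{"slide":[-6,0,-4],"angular":[0,0,0]},{"slide":[-12,0,-4],"angular":[0,0,0]},{"slide":[-18,0,-4],"angular":[0,0,0]},{"slide":[-18,0,-4],"angular":[0,0,0]}]';  python3 - <<'E'
from h import *
I={n:grab_frame(n) for n in C}
def J2(q):  # jig + jaw only, plus carrier home
    return [box(0,25,-340,20,0,28),box(-70,0,0,20,0,28),box(-65,-2,-290+1000*q[3],-260+1000*q[3],0,35)]
im=cv2.cvtColor(I["top"],4); im2=cv2.cvtColor(I["scene"],4)
def corners(n,img):
    return cv2.resize(img[90:240,170:370] if n=="top" else img[130:290,190:390],None,fx=3,fy=3)[:450]
cv2.imwrite("pics/f.png",cv2.vconcat([corners("top",im)[:300],corners("scene",im2)[:300]]))
for n in C:
  for t,z in (("carrier_corner",3),("jig",3),("jaw_face",18),("carrier",3)):
    print(n,t,[(np.round(unproj(n,r["uv"],z)[:2]),r["score"]) for r in nets.tip_of(t,n)])
E
```

```text
clock: 13.12
tcp_pos: [650.9, -107.5, 169.3]
tool_rot: [-2.175, -2.265, -0.001]
wrist_force: [1.0, -0.1, -0.1]
grip_width: 0.0
finger_force: 0.0
clock: 13.62
tcp_pos: [657.0, -292.9, 206.5]
tool_rot: [-2.183, -2.257, 0.001]
wrist_force: [0.1, 0.5, -0.4]
grip_width: -0.4
finger_force: 0.0
top carrier_corner [(array([677., 132.]), 0.81), (array([ 526., -280.]), 0.72), (array([477., -54.]), 0.69)]
top jig [(array([680., 125.]), 0.88), (array([643.,  60.]), 0.25)]
top jaw_face [(array([651.,   3.]), 0.62)]
top carrier [(array([434., -78.]), 0.76), (array([641.,  64.]), 0.69), (array([ 565., -245.]), 0.63)]
scene carrier_corner [(array([ 535., -279.]), 0.91), (array([487., -57.]), 0.46)]
scene jig [(array([678., 125.]), 0.83)]
scene jaw_face [(array([652.,  -1.]), 0.79)]
scene carrier [(array([ 573., -241.]), 0.88), (array([643.,  75.]), 0.71)]
```

View pics/f.png

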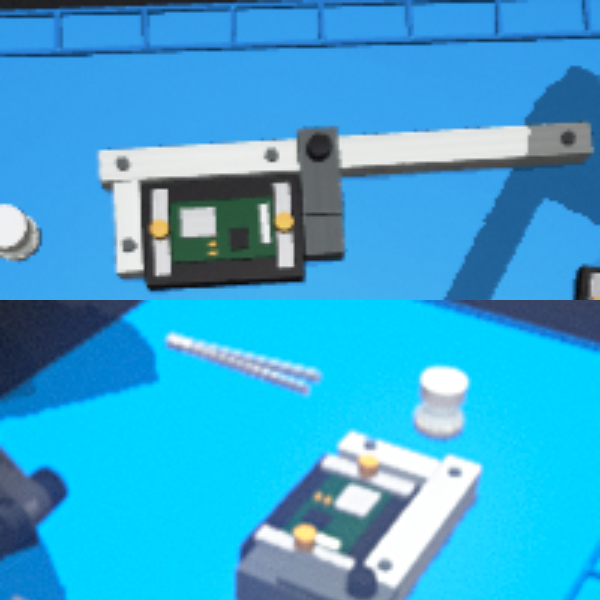

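The carrier sits in the corner with the jaw against it. I'll run one check of how square and flush it is.

Run:
```python
from h import *
im=grab_frame("top"); m=mask(im); blue=cv2.GaussianBlur(im[...,2].astype(np.float32),(3,3),0)
S=8
def edge(cols,r0,r1):  # sub-pixel row of strongest blue gradient
    out=[]
    for c in cols:
        g=np.abs(np.diff(blue[r0:r1,c])); k=g.argmax(); w=g[max(k-2,0):k+3]; out.append((c,r0+max(k-2,0)+(w*np.arange(len(w))).sum()/w.sum()+.5))
    return np.array(out)
def line(pts,z):
    P=np.array([unproj("top",p,z)[:2] for p in pts]); a=np.polyfit(P[:,1],P[:,0],1); r=P[:,0]-np.polyval(a,P[:,1]); return a, r.std(), P[:,1].mean()
a=line(edge(range(222,268),178,192),12); b=line(edge(range(285,345),128,138),31) ; b2=line(edge(range(285,338),138,152),3); b3=line(edge(range(210,262),133,146),31)
print("carrier near edge slope",a,"rail far edge",b,"rail near edge",b2,"far left",b3)
# expected at home with J
J=np.array([679.4,128.3,.0285]); p=proj("top",world(box(-80,-80,-100,-20,0,18),J)); print(p); print(edge(range(222,268,9),178,192))
```

```text
carrier near edge slope (array([-2.81366238e-02,  6.00774728e+02]), np.float64(0.32643288367243384), np.float64(64.65563632756798)) rail far edge (array([-2.57780424e-02,  7.07321111e+02]), np.float64(0.9065871283894154), np.float64(-96.6601953182292)) rail near edge (array([-4.71128565e-02,  6.84522745e+02]), np.float64(3.621614273138348), np.float64(-91.69292173194685)) far left (array([1.69092395e-02, 7.01403551e+02]), np.float64(4.9508266734097965), np.float64(81.49471662425422))
[[261.47965447 183.66913047]
 [261.51716983 182.255288  ]
 [226.60035552 185.76107151]
 [225.85417716 184.39518215]
 [261.47965447 183.66913047]
 [261.51716983 182.255288  ]
 [226.60035552 185.76107151]
 [225.85417716 184.39518215]]
[[222.         186.46538347]
 [231.         185.54673165]
 [240.         185.37077653]
 [249.         184.55148515]
 [258.         184.26182708]
 [267.         183.49466891]]
```

```bash
python3 -c "
from cell import job_done; print(job_done())"
```

```text
the job is handed in; nothing more can be done
None
```

I handed the job in at about 14 s on the robot's clock, with the carrier pushed against the rail and end stop and the jaw touching its other end. The last image showed it square to the rail to well under 0.01 rad and in place to about 1 mm; the jar, tweezers and heat sink were not touched, and no verdict came back.

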